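Seat a spindle in the V-block against its stop

ROBOT

A 7-joint arm with a two-finger parallel gripper is mounted at the origin on a cart in front of the work surface, level with it; the furniture and walls round the work are solid. World frame = base frame: x ahead of the robot, y to its left, z up, the work surface at z = 0. Lengths are in m, angles in degrees, forces in N, time in s.
With the tool pointing down it reaches from about 0.425 to 0.875 m from the base axis. Payload 4.7 kg.
Tool frame: the origin (TCP) lies midway between the tips of the shut fingers; the grasp point (between the pads) lies 19 mm behind it; z points along the fingers, x is the direction in which the jaws open and shut, and the axes are right-handed (so a half turn about z gives the same grasp; the last joint's range is limited). The gripper opens to 87 mm and grips with 3 to 60 N. Pads are 19 mm wide; open, the fingers measure 117 mm over their backs; the gripper's body (75 mm by 190 mm) begins 51 mm behind the grasp point.
Start: joints at [-65.541, 18.392, -4.016, 83.108, 1.295, 78.541, -3.26], TCP at [0.261, 0.595, 0.195] pointing down, gripper open.
Joint ranges: [-163.93, 163.93], [-17.29, 119.83], [-79.2, 71.16], [3.27, 140.29], [-89.18, 269.18], [5.43, 117.66], [-154.24, 154.24]. Speed limits (degrees/s): [147.25, 147.25, 180, 180, 180, 180, 180].

INTERFACE

Orientations are given as [roll, pitch, yaw] about the fixed x, y, z axes, in that order (R = Rz(yaw) Ry(pitch) Rx(roll)).
In Python, from cell import env gives the robot as it stands.
- The arm moves only by the tool carry_out, never from a script. Its argument "plan" is a list of rows, each an object with "grip": the closure, from 0 (fully open) to 1 (shut); "dp": the shift along the tool's x, y, z in m, a list of three; "rotation": the turn, a rotation vector about the tool's x, y, z in degrees, a list of three. In form: [{"grip": grip, "dp": [dx, dy, dz], "rotation": [wx, wy, wz]}, ...]. A call has 1 to 8 rows; each row shifts and turns the pose as measured when the row begins, along the tool's axes as they then stand; what a row does not reach is not made up. A row lasts 1/12 s, in which the tool goes at most 41.7 mm and 7.16 degrees, less where a joint would pass 70% of its speed; a pose out of reach is approached as far as the arm can. A call is refused whole if a number of a shift passes 0.0417 or a number of a turn 7.16, either way. A call with a gripper value outside its range is refused whole. The fingers move at their own pace and stop on an object; "force" is the grip in N (left out, the last holds). Time passes only in rows, so rows that do not move let the fingers close. It gives the time, the measured TCP pose, the force and the opening at its end, in the units of the state.
- env.get_obs(): the state, without advancing time (a new reading comes with each control period).
- env.read_camera(name): name is "side" or "top" or "wrist"; returns the picture (384x512x3 uint8, red, green, blue); there is no depth.
- env.camera_params(name): a dict with "fx", "fy", "cx", "cy" (pixels), "R" (3x3) and "t" (3): a world point X has camera coordinates R X + t. Camera axes: x right, y down, z forward; pixel columns grow to the right and rows downward; lengths in m; the calibration is good to about 2 mm. A picture is of the moment at which its call begins: read the wrist's pose just before it. camera_params takes no time and is no camera call; for the wrist camera it gives the pose at the moment of the call.
- env.sign_off(): hands the job in, once; it reports no verdict.
The state is a dict: "time_s": time; "qpos": joint angles; "joint_velocities": joint speeds; "effort": joint torques, N m; "tool_pos": TCP position; "tool_rot": TCP orientation; "force": force on the tool from outside, world axes, zero at the start; "wrist_torque": the same for the moment, N m; "grip_width": finger opening in m.
Only numpy, scipy, OpenCV 4.12 (cv2) and the standard library are available. Lean on these libraries where they do the work, as an engineer would, in place of code of your own. Each camera call takes 0.05 s, during which the arm holds its last target. There are 200 camera calls.

TASK

Take the steel spindle out of its white cradle and lay it in the V-groove of the steel block, well short of the stop (about 45 mm). Then push it gently along the groove until its end is fully home against the stop, keep it lightly pressed there for about a second, and leave it lying there. Do not press hard on the stop, and leave the stack of moulds, the wax block and the staining jar where they are.

Things in the scene. Friction and masses are not known exactly. Their poses are not given: they have to be found in the camera images.
- spindle_center (a point): Centre of the loose spindle: a plain bare steel rod, 24 mm in diameter, 110 mm long, flat ends, both ends alike. x runs along the rod. About 0.39 kg; mass and friction vary from run to run. It starts lying level in the cradle, its axis 40 mm above the bench.
- cradle: White plastic cradle, fixed to the bench, 112 x 50 mm, carrying the spindle in two V-notched posts (each 14 mm thick, 42 mm wide, 33 mm tall, 43 mm either side of the middle); between the posts there is free room under the spindle down to a base plate 8 mm thick. Origin at the middle of its underside, x along the spindle.
- groove (a point): Mid-length of the V-groove, on the axis that the spindle has when it lies in it: 46 mm above the bench. x runs along the groove towards the stop; the other end is open. The steel block (fixed) is 230 mm long, 60 mm wide (feet 92 mm wide, 10 mm high); its top is 39.5 mm above the bench, 6.5 mm below the axis: fingers astride the spindle must stay above it. Sliding takes 1 to 3 N, more if the push also bears down.
- stop_face (a point): Point on the groove's axis, x as the groove's x, 45 to 70 mm beyond the groove's mid-length: where the stop button's face stands when its screw is fully out. The screw is set 0 to 15 mm in, differently each time and not measured, so the face stands 0 to 15 mm beyond this point, and the spindle is home with its centre 55 to 40 mm before it: feel for the button.
- stop: Fixed dark saddle across the block (76 mm wide, 16 mm thick, top 70 mm above the bench), a steel button (16 mm diameter) standing out 12 to 27 mm to the open groove. The button is cushioned: 1 mm per 8 N, damped, bottoms at 3.5 mm. Right push on it: 3 to 7 N beyond friction (counts from 2 N; over 10 N spoils it). Origin on the bench 46 mm below stop_face.
- spindle: The same spindle as a solid; origin at its centre, x along it.
- moulds: Stack of small grey base moulds, 30 x 39 x 22 mm, loose, stands between the block and the cradle; origin at the middle of its underside. Bystander.
- wax: White wax block, 32 x 44 x 18 mm, loose, lies between the block and the cradle; origin at the middle of its underside. Bystander.
- jar: Staining jar with lid, 55 mm in diameter, 114 mm tall, loose, stands behind; origin at the middle of its underside. Bystander.
Mind the look-alikes: they are no part of the job. What is shaped like the spindle but green or turquoise is not meant.

How it is judged (in metres and radians):
On the way, in this order (a step that is already met when the one before it is completed fails the run):
1. the spindle lies in the V-groove, its end at least 15 mm short of the stop (x of spindle_center in the frame of stop_face below -0.07 m and x of spindle_center in the frame of groove above -0.11 m and y of spindle_center in the frame of groove between -0.003 and 0.003 m and z of spindle_center in the frame of groove below 0.003 m and angle between the x axis of spindle_center and the x axis of groove, either way round below 0.06 rad), for 0.2 s.
2. the spindle is pressed against the stop with 2 to 10 N for 0.4 s (contact force between spindle and stop above 2 N and z of spindle_center in the frame of groove below 0.003 m and angle between the x axis of spindle_center and the x axis of groove, either way round below 0.06 rad), for 0.4 s.
At the end, for the whole second after the job is handed in: The spindle rests in the V-groove (axis within 2 mm and 0.04 rad of the groove's), still and released, its end still touching the stop's button (contact of at least 0.1 N, which the cushion gives by itself once the spindle has been pressed home) (x of spindle_center in the frame of stop_face between -0.0565 and -0.037 m and y of spindle_center in the frame of groove between -0.002 and 0.002 m and z of spindle_center in the frame of groove between -0.002 and 0.002 m and angle between the x axis of spindle_center and the x axis of groove, either way round below 0.04 rad and linear speed of spindle below 0.01 m/s and contact force between spindle and stop above 0.1 N).
It fails at once if more than 10 N on the stop (button included), from the spindle or the robot (contact force between anything else and stop above 10 N).
It fails at once if a bystander (moulds, wax block, jar) is moved more than 15 mm (distance of any of moulds, wax, jar from where it was at the start of the episode above 0.015 m).
It also fails if it takes over 66 s, if anything falls off the work surface, if the arm or the gripper's body presses on something with over 40 N, if the wrist force passes 120 N, or if a joint passes its speed limit or range.

## Working session

There is one attempt and no reset: what is moved stays moved. The work goes in short steps, Python scripts to look and compute and a tool call to move; the robot and the scene stay as the last step left them, time stands still between calls to the robot, and variables do not carry over. Pictures are saved under pics/ and viewed, about 8 in all and at most 12, crops included, and the job is handed in when it is done.

Besides the shell and the picture viewer there is one more tool, called after "Request:" as name(argument=value, ...), one argument or row to a line, values as JSON. carry_out: Moves the arm, as the interface text tells. Its arguments: {"type":"object","properties":{"plan":{"type":"array","items":{"type":"object","properties":{"grip":{"type":"number"},"dp":{"type":"array","items":{"type":"number"}},"rotation":{"type":"array","items":{"type":"number"}}}}},"force":{"type":"number"}},"required":["plan"]}

```bash
mkdir -p pics; cat > h.py <<'E'
from cell import env
import numpy as np, cv2
from scipy.spatial.transform import Rotation as Ro
def cam(n):
    p=env.camera_params(n); im=env.read_camera(n); return im,p
def save(im,f): cv2.imwrite('pics/'+f,cv2.cvtColor(im,cv2.COLOR_RGB2BGR))
def ray(p,u,v,z):
    R=np.array(p['R']);t=np.array(p['t']);c=-R.T@t
    d=R.T@np.array([(u-p['cx'])/p['fx'],(v-p['cy'])/p['fy'],1]); return c+d*(z-c[2])/d[2]
def proj(p,X):
    x=np.array(p['R'])@X+np.array(p['t']); return p['fx']*x[0]/x[2]+p['cx'],p['fy']*x[1]/x[2]+p['cy']
E
python3 - <<'E'
from h import *
import json
print(env.get_obs())
ims=[];P={}
for n in ['top','side']:
    im,p=cam(n);P[n]={k:np.array(v).tolist() for k,v in p.items()};save(im,n+'0.png');print(n,p)
    save(cv2.resize(im,(800,600),interpolation=cv2.INTER_CUBIC),n+'0b.png')
json.dump(P,open('P.json','w'))
E
```

```text
{'time_s': 0.0, 'qpos': array([-65.54102346,  18.43988584,  -4.01596927,  83.17442011,
         1.29588467,  78.53986375,  -3.25975079]), 'joint_velocities': array([-0.03451976, -0.00405256,  0.14244913, -0.00838938,  0.07590292,
        0.02758395, -0.13334639]), 'effort': array([ 6.15458430e-05, -4.91287315e+01, -4.03723642e-01, -3.12531531e+01,
       -6.38803001e-02,  4.33986972e-02,  1.63577861e-04]), 'tool_pos': array([0.26056874, 0.59483525, 0.19435648]), 'tool_rot': array([1.79993600e+02, 1.08877097e-01, 6.63515976e+01]), 'force': array([-0.3328853 ,  0.47931614,  0.20746891]), 'wrist_torque': array([ 0.01579066, -0.06938873, -0.00930342]), 'grip_width': 0.08653566805079085}
top {'fx': 351.3768089138953, 'fy': 351.3768089138953, 'cx': 257.53583931251984, 'cy': 193.79382555186547, 'R': array([[-0.01695961, -0.99984705, -0.00427102],
       [-0.99516664,  0.01729314, -0.096666  ],
       [ 0.09672507,  0.00261096, -0.99530771]]), 't': array([-0.06720392,  0.59786266,  0.85856414])}
side {'fx': 423.5717425221671, 'fy': 423.5717425221671, 'cx': 260.5899262000724, 'cy': 182.25085326084573, 'R': array([[-0.95204039, -0.30586174,  0.0082273 ],
       [-0.20747689,  0.62557306, -0.7520716 ],
       [ 0.22488315, -0.71770951, -0.65903006]]), 't': array([0.53902395, 0.21254475, 0.7903056 ])}
```

View pics/top0b.png

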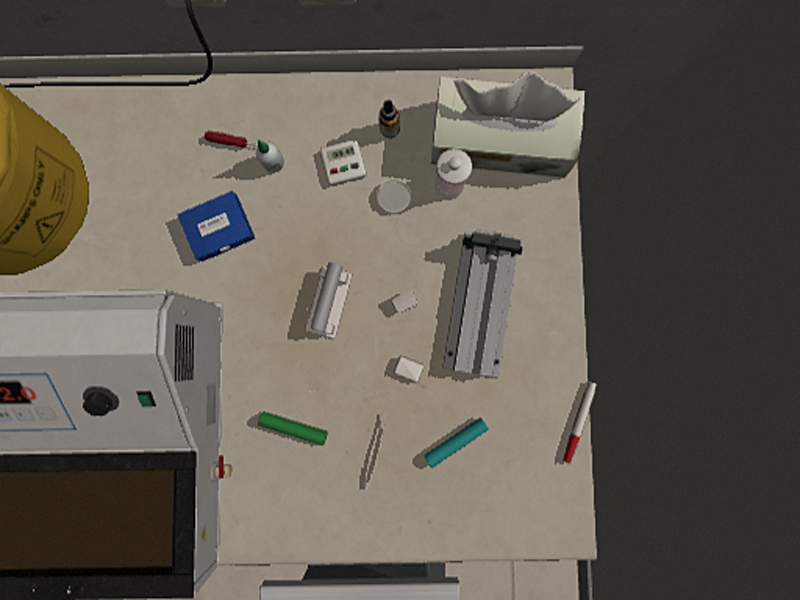

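View pics/side0b.png

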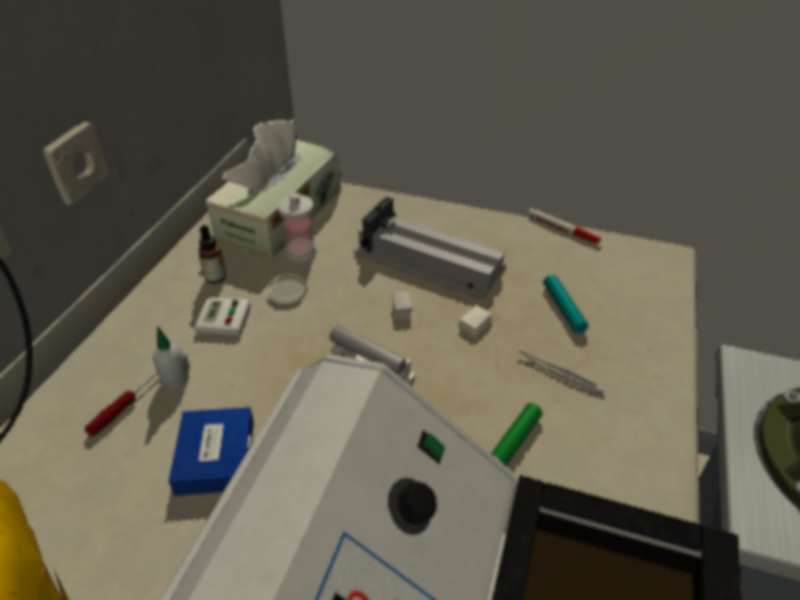

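The grey steel rod in the white cradle at top (328,299) fits the description. The green (292,428) and turquoise (456,443) rods are decoys. I'll confirm this in an enlarged crop.

```bash
python3 - <<'E'
import cv2
im=cv2.imread('pics/top0.png')
c=im[140:250,185:345]  # 160x110
cv2.imwrite('pics/crop0.png',cv2.resize(c,None,fx=5,fy=5,interpolation=cv2.INTER_CUBIC))
E
```

```text
(no output)
```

View pics/crop0.png

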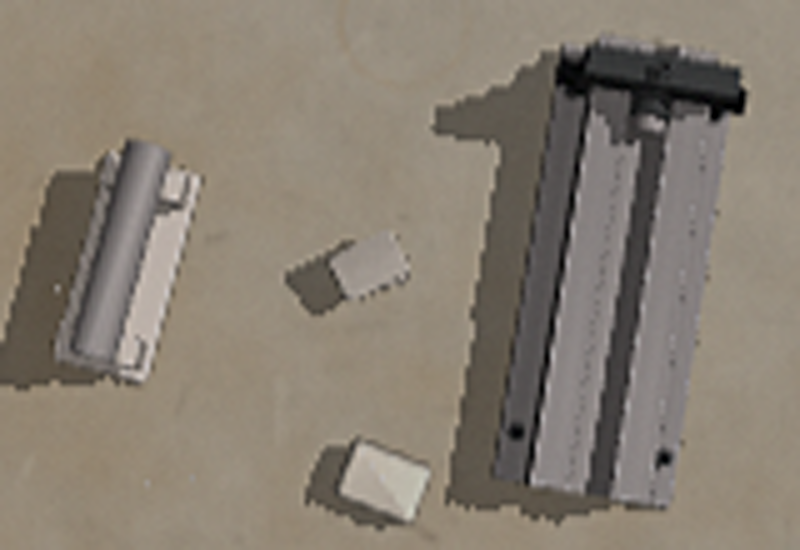

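The crop shows a bare grey rod, ends at crop (147,148) and (98,350), in the white cradle. The block's groove runs from about (590,490) to (640,140), with the stop at the top.

```bash
python3 - <<'E'
from h import *
import json
p=json.load(open('P.json'))['top']
q=lambda a,z:ray(p,185+(a[0]+.0)/5,140+(a[1])/5,z)
for n,a,z in [('s far',(147,146),.045),('s near',(98,352),.045),('g near',(589,489),.029),('g far',(639,143),.029),('btn face',(650,130),.046),('TL',(530,483),.0395),('moulds',(370,262),.022),('wax',(385,478),.018),('saddleL',(575,60),.07),('saddleR',(740,95),.07)]: print(n,q(a,z).round(4))
a,b=q((147,146),.045),q((98,352),.045);print(np.linalg.norm(a-b),np.degrees(np.arctan2(*(a-b)[1::-1])),(a+b)/2)
a,b=q((639,143),.029),q((589,489),.029);print(np.degrees(np.arctan2(*(a-b)[1::-1])))
pw=env.camera_params('wrist');o=env.get_obs();R=Ro.from_euler('xyz',o['tool_rot'],degrees=True).as_matrix()
Rw=np.array(pw['R']);c=-Rw.T@np.array(pw['t'])
print('wrist cam in tool',R.T@(c-o['tool_pos']),R.T@Rw.T, pw['fx'])
print(R)
E
```

```text
s far [0.6586 0.0292 0.045 ]
s near [0.5561 0.0539 0.045 ]
g near [ 0.4844 -0.1884  0.029 ]
g far [ 0.6585 -0.219   0.029 ]
btn face [ 0.6621 -0.222   0.046 ]
TL [ 0.4882 -0.1582  0.0395]
moulds [ 0.6008 -0.0812  0.022 ]
wax [ 0.4913 -0.0869  0.018 ]
saddleL [ 0.693  -0.1827  0.07  ]
saddleR [ 0.6743 -0.2623  0.07  ]
0.10544037113050976 -13.566507987660737 [0.60737389 0.04153607 0.045     ]
-9.947272302461222
wrist cam in tool [ 1.83289589e-04 -6.93595511e-02 -1.88582277e-01] [[ 9.99999502e-01  9.91994629e-04 -1.07908849e-04]
 [-9.29983992e-04  9.65724249e-01  2.59568508e-01]
 [ 3.61700759e-04 -2.59568279e-01  9.65724690e-01]] 276.298174794313
[[ 4.01149294e-01  9.16012472e-01 -6.29111975e-04]
 [ 9.16011038e-01 -4.01149780e-01 -1.62224618e-03]
 [-1.73836587e-03  7.44893983e-05 -9.99998486e-01]]
```

```bash
python3 - <<'E'
from h import *
import json
P=json.load(open('P.json'))
def M(p): return np.array([[p['fx'],0,p['cx']],[0,p['fy'],p['cy']],[0,0,1]])@np.c_[np.array(p['R']),p['t']]
for n,a,b in [('knob',(100,402),(413,503)),('green',(146,399),(431,446)),('backcorner',(165,292),(380,365)),('backcorner2',(165,292),(305,368)),('corner front',(215,452),(515,478)),('jarlid',(455,160),(296,202)),('bin?',(85,190),(10,490))]:
    X=cv2.triangulatePoints(M(P['top']),M(P['side']),np.array(a,float).reshape(2,1)*.64,np.array(b,float).reshape(2,1)*.64).ravel();X=X[:3]/X[3]
    print(n,X.round(3),np.array(proj(P['top'],X))/.64,np.array(proj(P['side'],X))/.64)
im,p=cam('wrist');save(im,'w0.png')
E
```

```text
knob [0.459 0.321 0.185] [ 99.79868643 401.12430967] [413.98485564 503.10449845]
green [0.461 0.261 0.183] [145.88751185 398.49514881] [431.52619689 446.05165458]
backcorner [0.555 0.216 0.22 ] [170.16419762 324.62488543] [349.03057741 356.94046531]
backcorner2 [0.597 0.23  0.205] [165.43769605 293.52813578] [303.52338318 367.6847638 ]
corner front [0.381 0.204 0.086] [214.12066227 447.50671276] [519.58295639 478.08579487]
jarlid [ 0.803 -0.163  0.097] [455.91500323 162.93890386] [293.9579728  201.46609362]
bin? [0.791 0.395 0.139] [ 74.26356966 168.24032034] [ 34.76632946 498.31395731]
```

View pics/w0.png

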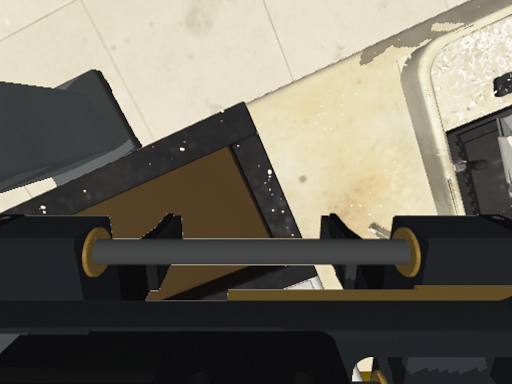

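Request:
carry_out(
  plan=[
    {"grip":0,"dp":[0,0,-0.04],"rotation":[0,0,0]},
    {"grip":0,"dp":[0,0,-0.04],"rotation":[0,0,0]},
    {"grip":0,"dp":[0,0,-0.04],"rotation":[0,0,0]},
    {"grip":0,"dp":[0,0,-0.04],"rotation":[0,0,0]},
    {"grip":0,"dp":[0,0,-0.04],"rotation":[0,0,0]},
    {"grip":0,"dp":[0,0,-0.02],"rotation":[0,0,0]},
    {"grip":0,"dp":[0,0,0],"rotation":[0,0,0]},
  ],
)

```text
time_s: 0.73
tool_pos: [0.2596, 0.592, 0.4158]
tool_rot: [180.0, 1.0, 66.3]
force: [0.7, -0.6, 0.6]
grip_width: 0.0869
```

Request:
carry_out(
  plan=[
    {"grip":0,"dp":[-0.0216,0.0317,0],"rotation":[0,0,-1]},
    {"grip":0,"dp":[-0.0216,0.0317,0],"rotation":[0,0,-1]},
    {"grip":0,"dp":[-0.0216,0.0317,0],"rotation":[0,0,-1]},
    {"grip":0,"dp":[-0.0216,0.0317,0],"rotation":[0,0,-1]},
    {"grip":0,"dp":[-0.0216,0.0317,0],"rotation":[0,0,-1]},
    {"grip":0,"dp":[-0.0216,0.0317,0],"rotation":[0,0,-1]},
    {"grip":0,"dp":[-0.0216,0.0317,0],"rotation":[0,0,-1]},
    {"grip":0,"dp":[-0.0216,0.0317,0],"rotation":[0,0,-1]},
  ],
)

```text
time_s: 1.4
tool_pos: [0.4368, 0.3434, 0.4087]
tool_rot: [-179.3, 1.4, 76.1]
force: [0.2, 1.3, -0.0]
grip_width: 0.0871
```

Request:
carry_out(
  plan=[
    {"grip":0,"dp":[-0.0315,0.026,0],"rotation":[0,0,0]},
    {"grip":0,"dp":[-0.0315,0.026,0],"rotation":[0,0,0]},
    {"grip":0,"dp":[-0.0315,0.026,0],"rotation":[0,0,0]},
    {"grip":0,"dp":[-0.0315,0.026,0],"rotation":[0,0,0]},
    {"grip":0,"dp":[-0.0315,0.026,0],"rotation":[0,0,0]},
    {"grip":0,"dp":[-0.0315,0.026,0],"rotation":[0,0,0]},
    {"grip":0,"dp":[-0.0315,0.026,0],"rotation":[0,0,0]},
    {"grip":0,"dp":[-0.0315,0.026,0],"rotation":[0,0,0]},
  ],
)

```text
time_s: 2.07
tool_pos: [0.5773, 0.0413, 0.4026]
tool_rot: [-178.7, 1.7, 76.2]
force: [0.6, 0.3, -0.2]
grip_width: 0.087
```

Request:
carry_out(
  plan=[
    {"grip":0,"dp":[0,0,0.04],"rotation":[0,0,0]},
    {"grip":0,"dp":[0,0,0.04],"rotation":[0,0,0]},
    {"grip":0,"dp":[0,0,0.04],"rotation":[0,0,0]},
    {"grip":0,"dp":[0,0,0.04],"rotation":[0,0,0]},
    {"grip":0,"dp":[0,0,0.04],"rotation":[0,0,0]},
    {"grip":0,"dp":[0,0,0],"rotation":[0,0,0]},
    {"grip":0,"dp":[0,0,0],"rotation":[0,0,0]},
  ],
)

```text
time_s: 2.65
tool_pos: [0.5721, 0.0169, 0.1913]
tool_rot: [-178.8, 2.2, 74.7]
force: [0.0, -0.1, 1.9]
grip_width: 0.0867
```

```bash
python3 - <<'E'
from h import *
import json
o=env.get_obs();print(o['tool_pos'],o['tool_rot'])
im,p=cam('wrist');save(cv2.resize(im,(800,600),interpolation=cv2.INTER_CUBIC),'w1.png')
json.dump({k:np.array(v).tolist() for k,v in p.items()},open('Pw1.json','w'))
E
```

```text
[0.57214469 0.01685065 0.1912558 ] [-178.76025458    2.19378014   74.68519395]
```

View pics/w1.png

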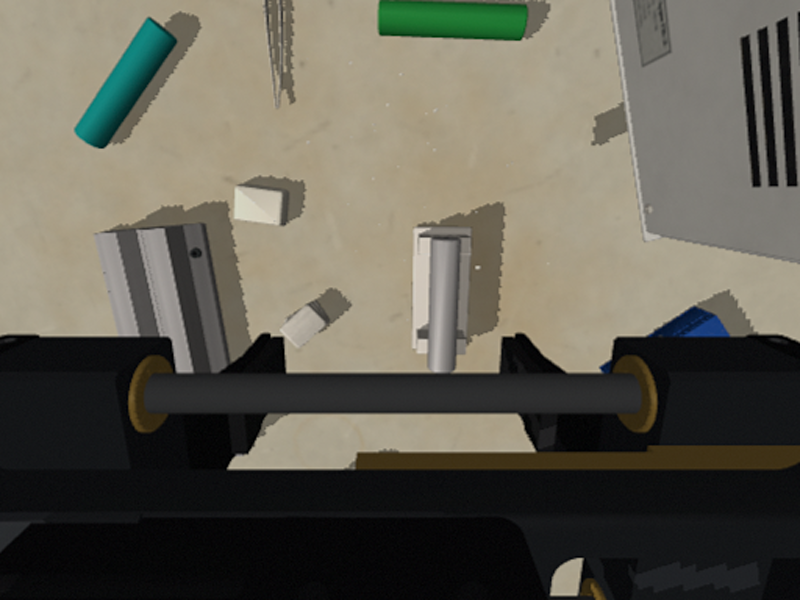

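The wrist view shows the spindle from (446,238) to (442,372). The groove's open end is at about (139,231), and the wax (260,204) and moulds (304,325) stand between them. I'll enlarge it to measure.

```bash
python3 - <<'E'
import cv2
im=cv2.imread('pics/w1.png')
a=cv2.resize(im[215:375,85:245],None,fx=2.5,fy=2.5,interpolation=cv2.INTER_CUBIC)
b=cv2.resize(im[215:375,365:525],None,fx=2.5,fy=2.5,interpolation=cv2.INTER_CUBIC)
cv2.imwrite('pics/w1c.png',cv2.hconcat([a,b]))
E
```

```text
(no output)
```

View pics/w1c.png

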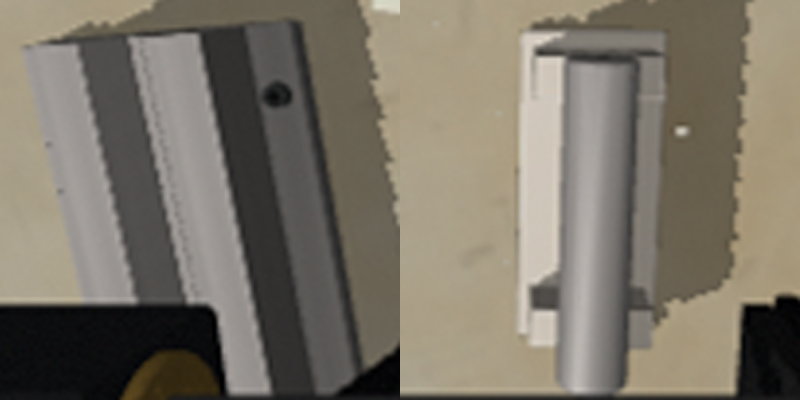

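The left half shows the V-edges from (80,42) and (148,36) and the apex at (130,38). The right half shows the rod's axis from (601,57) to (594,392).

```bash
python3 - <<'E'
from h import *
import json
p=json.load(open('Pw1.json'))
def q(a,z):
    x,y=a
    u,v=((85+x/2.5),(215+y/2.5)) if x<400 else ((365+(x-400)/2.5),(215+y/2.5))
    return ray(p,u*.64,v*.64,z)
ang=lambda a,b:np.degrees(np.arctan2(*(b-a)[1::-1]))
for n,a,b,z in [('Vleft',(80,42),(133,300),.0395),('apex',(130,38),(183,290),.029),('topR',(200,32),(262,390),.0395),('rod',(601,58),(594,390),.042),('rodL',(566,62),(559,370),.04),('rodR',(637,62),(629,370),.04)]:
    A,B=q(a,z),q(b,z);print(n,A.round(4),B.round(4),ang(A,B).round(2),np.linalg.norm(A-B).round(4),((A+B)/2).round(4))
print(q((148,36),.0395))
E
```

```text
Vleft [ 0.4828 -0.1954  0.0395] [ 0.5688 -0.2137  0.0395] -12.06 0.088 [ 0.5258 -0.2046  0.0395]
apex [ 0.4851 -0.1856  0.029 ] [ 0.5717 -0.2026  0.029 ] -11.12 0.0882 [ 0.5284 -0.1941  0.029 ]
topR [ 0.4901 -0.1559  0.0395] [ 0.611  -0.1825  0.0395] -12.4 0.1238 [ 0.5506 -0.1692  0.0395]
rod [0.5559 0.0585 0.042 ] [0.6639 0.03   0.042 ] -14.79 0.1117 [0.6099 0.0442 0.042 ]
rodL [0.5546 0.0477 0.04  ] [0.6549 0.0202 0.04  ] -15.32 0.104 [0.6047 0.034  0.04  ]
rodR [0.5603 0.0692 0.04  ] [0.6607 0.043  0.04  ] -14.61 0.1037 [0.6105 0.0561 0.04  ]
[ 0.48684161 -0.17287512  0.0395    ]
```

```bash
cat >> h.py <<'E'
def to(pos,yaw):
    o=env.get_obs();R=Ro.from_euler('xyz',o['tool_rot'],degrees=True)
    T=Ro.from_euler('xyz',[180,0,yaw],degrees=True)
    print('t',round(o['time_s'],2),'pos',o['tool_pos'].round(4),'rot',o['tool_rot'].round(2),'F',o['force'].round(2),'w',round(o['grip_width'],4))
    print('dp(now)',R.inv().apply(np.array(pos)-o['tool_pos']).round(4),'dp(target frame)',T.inv().apply(np.array(pos)-o['tool_pos']).round(4),'rotvec',(R.inv()*T).as_rotvec(degrees=True).round(2))
E
python3 -c "
from h import *
to([.609,.0435,.11],75.5)"
```

```text
t 2.7 pos [0.5717 0.0169 0.1909] rot [-178.69    2.23   74.7 ] F [-1.75 -0.   -1.15] w 0.0872
dp(now) [0.0386 0.0307 0.0788] dp(target frame) [0.035  0.0294 0.0809] rotvec [-1.32  2.22 -0.83]
```

Request:
carry_out(
  plan=[
    {"grip":0,"dp":[0,0,0],"rotation":[-1.3,2.2,-0.8]},
    {"grip":0,"dp":[0.012,0.01,0.015],"rotation":[0,0,0]},
    {"grip":0,"dp":[0.012,0.01,0.02],"rotation":[0,0,0]},
    {"grip":0,"dp":[0.011,0.01,0.02],"rotation":[0,0,0]},
    {"grip":0,"dp":[0,0,0.02],"rotation":[0,0,0]},
    {"grip":0,"dp":[0,0,0],"rotation":[0,0,0]},
    {"grip":0,"dp":[0,0,0],"rotation":[0,0,0]},
  ],
)

```text
time_s: 3.28
tool_pos: [0.6261, 0.048, 0.1365]
tool_rot: [178.3, -0.9, 75.7]
force: [0.4, 0.1, 0.5]
grip_width: 0.087
```

```bash
python3 -c "
from h import *
to([.609,.0435,.036],75.5)
im,p=cam('wrist');save(cv2.resize(im[60:320,130:400],None,fx=2.3,fy=2.3,interpolation=cv2.INTER_CUBIC),'w2.png')"
```

```text
t 3.28 pos [0.6261 0.048  0.1365] rot [178.28  -0.86  75.73] F [0.41 0.14 0.47] w 0.087
dp(now) [-0.0101 -0.0185  0.0999] dp(target frame) [-0.0087 -0.0154  0.1005] rotvec [ 1.71 -0.86  0.22]
```

View pics/w2.png

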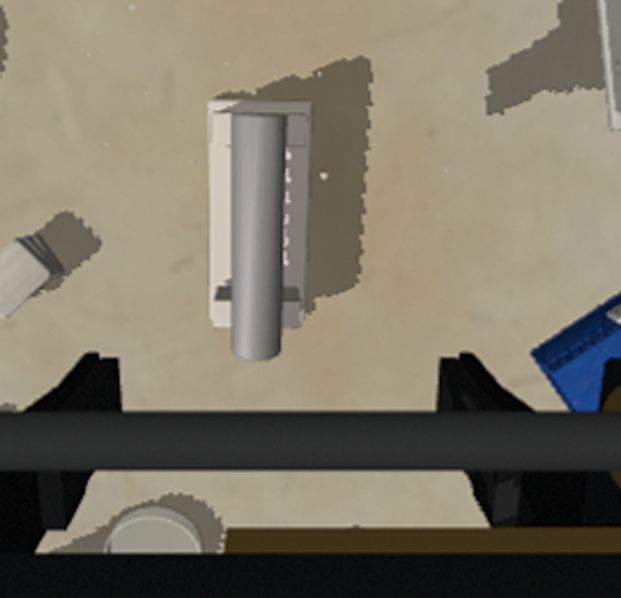

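Here the rod runs from (258,113) at the near end to (257,355) at the far end. It's well clear of the fingers at x = 120 and 440.

```bash
python3 -c "
from h import *
p=env.camera_params('wrist')
q=lambda x,y,z:ray(p,130+x/2.3,60+y/2.3,z)
A,B=q(258,115,.045),q(256.5,355,.045)
print(A,B,(A+B)/2,np.linalg.norm(A-B),np.degrees(np.arctan2(*(B-A)[1::-1])))
to([.609,.0435,.036],75.3)"
```

```text
[0.55641821 0.05815851 0.045     ] [0.66133058 0.02982579 0.045     ] [0.6088744  0.04399215 0.045     ] 0.10867082872815649 -15.112820554500077
t 3.33 pos [0.626  0.048  0.1367] rot [178.28  -0.86  75.73] F [-0.05 -0.28 -0.56] w 0.087
dp(now) [-0.01   -0.0184  0.1   ] dp(target frame) [-0.0086 -0.0153  0.1007] rotvec [ 1.72 -0.87  0.42]
```

Request:
carry_out(
  plan=[
    {"grip":0,"dp":[-0.004,-0.008,0.01],"rotation":[0.8,-0.4,0.3]},
    {"grip":0,"dp":[-0.004,-0.008,0.01],"rotation":[0.6,-0.3,0.2]},
    {"grip":0,"dp":[0,0,0.01],"rotation":[0,0,0]},
    {"grip":0,"dp":[0,0,0],"rotation":[0,0,0]},
    {"grip":0,"dp":[0,0,0],"rotation":[0,0,0]},
  ],
)

```text
time_s: 3.75
tool_pos: [0.6101, 0.0434, 0.1102]
tool_rot: [179.4, -0.3, 75.1]
force: [-0.1, 0.3, 0.2]
grip_width: 0.0872
```

```bash
python3 -c "
from h import *
to([.609,.044,.036],75.1)"
```

```text
t 3.75 pos [0.6101 0.0434 0.1102] rot [179.38  -0.33  75.11] F [-0.05  0.35  0.24] w 0.0872
dp(now) [-0.0001 -0.002   0.0741] dp(target frame) [ 0.0003 -0.0012  0.0742] rotvec [ 0.62 -0.33  0.01]
```

Request:
carry_out(
  plan=[
    {"grip":0,"dp":[0,-0.001,0.015],"rotation":[0.4,-0.2,0]},
    {"grip":0,"dp":[0,0,0.015],"rotation":[0,0,0]},
    {"grip":0,"dp":[0,0,0.015],"rotation":[0,0,0]},
    {"grip":0,"dp":[0,0,0.012],"rotation":[0,0,0]},
    {"grip":0,"dp":[0,0,0.006],"rotation":[0,0,0]},
    {"grip":0,"dp":[0,0,0],"rotation":[0,0,0]},
    {"grip":0,"dp":[0,0,0],"rotation":[0,0,0]},
  ],
)

```text
time_s: 4.33
tool_pos: [0.6093, 0.0436, 0.0412]
tool_rot: [179.9, -0.1, 75.1]
force: [-0.1, -0.1, 1.2]
grip_width: 0.0873
```

```bash
python3 -c "
from h import *
to([.609,.044,.036],75.1)"
```

```text
t 4.33 pos [0.6093 0.0436 0.0412] rot [ 1.7986e+02 -9.0000e-02  7.5080e+01] F [-0.11 -0.07  1.18] w 0.0873
dp(now) [ 0.0004 -0.0004  0.0052] dp(target frame) [ 0.0004 -0.0004  0.0052] rotvec [ 0.14 -0.09 -0.02]
```

Request:
carry_out(
  plan=[
    {"grip":0,"dp":[0,0,0.005],"rotation":[0,0,0]},
    {"grip":0,"dp":[0,0,0],"rotation":[0,0,0]},
    {"grip":0.5,"dp":[0,0,0],"rotation":[0,0,0]},
    {"grip":0.7,"dp":[0,0,0],"rotation":[0,0,0]},
    {"grip":0.8,"dp":[0,0,0],"rotation":[0,0,0]},
    {"grip":1,"dp":[0,0,0],"rotation":[0,0,0]},
    {"grip":1,"dp":[0,0,0],"rotation":[0,0,0]},
    {"grip":1,"dp":[0,0,0],"rotation":[0,0,0]},
  ],
  force=30,
)

```text
time_s: 5.0
tool_pos: [0.6118, 0.0438, 0.039]
tool_rot: [179.6, -0.2, 75.1]
force: [0.2, 0.0, 0.3]
grip_width: 0.0549
```

Request:
carry_out(
  plan=[
    {"grip":1,"dp":[0,0,0],"rotation":[0,0,0]},
    {"grip":1,"dp":[0,0,0],"rotation":[0,0,0]},
    {"grip":1,"dp":[0,0,0],"rotation":[0,0,0]},
    {"grip":1,"dp":[0,0,0],"rotation":[0,0,0]},
  ],
  force=40,
)

```text
time_s: 5.33
tool_pos: [0.612, 0.0438, 0.0393]
tool_rot: [179.5, -0.2, 75.1]
force: [-0.1, -0.8, 0.3]
grip_width: 0.028
```

Request:
carry_out(
  plan=[
    {"grip":0.6,"dp":[0,0,0.003],"rotation":[0,0,0]},
    {"grip":0.6,"dp":[0,-0.002,0.004],"rotation":[0.3,0,0]},
    {"grip":0.6,"dp":[0,0,0.001],"rotation":[0,0,0]},
    {"grip":0.6,"dp":[0,0,0],"rotation":[0,0,0]},
  ],
)

```text
time_s: 5.67
tool_pos: [0.6098, 0.0445, 0.0304]
tool_rot: [179.9, -0.2, 75.1]
force: [-0.7, 0.0, -0.2]
grip_width: 0.0344
```

Request:
carry_out(
  plan=[
    {"grip":0.6,"dp":[0,0,-0.003],"rotation":[0,0,0]},
    {"grip":0.6,"dp":[0,0,0],"rotation":[0,0,0]},
    {"grip":0.6,"dp":[0,0,0],"rotation":[0,0,0]},
  ],
)

```text
time_s: 5.92
tool_pos: [0.6094, 0.0444, 0.0331]
tool_rot: [179.9, -0.2, 75.1]
force: [0.6, 0.4, -0.5]
grip_width: 0.035
```

Request:
carry_out(
  plan=[
    {"grip":0.6,"dp":[0,0,-0.0025],"rotation":[0,0,0]},
    {"grip":1,"dp":[0,0,0],"rotation":[0,0,0]},
    {"grip":1,"dp":[0,0,0],"rotation":[0,0,0]},
    {"grip":1,"dp":[0,0,0],"rotation":[0,0,0]},
    {"grip":1,"dp":[0,0,0],"rotation":[0,0,0]},
    {"grip":1,"dp":[0,0,0],"rotation":[0,0,0]},
  ],
  force=40,
)

```text
time_s: 6.42
tool_pos: [0.61, 0.0444, 0.0366]
tool_rot: [179.9, -0.2, 75.1]
force: [-0.6, -0.1, 0.1]
grip_width: 0.0094
```

The opening is 9 mm, less than the rod's 24 mm, so I'll look before doing anything else.

```bash
python3 -c "
from h import *
a,_=cam('top');b,_=cam('wrist');to([.609,.044,.036],75.1)
a=cv2.resize(a[140:250,185:285],(400,440),interpolation=cv2.INTER_CUBIC);b=cv2.resize(b[60:280,150:350],(400,440),interpolation=cv2.INTER_CUBIC)
save(cv2.hconcat([a,b]),'w3.png')"
```

```text
t 6.52 pos [0.6099 0.0444 0.0366] rot [179.88  -0.24  75.09] F [-0.21  0.81  0.94] w 0.0037
dp(now) [-0.0007 -0.0008  0.0006] dp(target frame) [-0.0007 -0.0008  0.0006] rotvec [ 0.12 -0.24 -0.01]
```

View pics/w3.png

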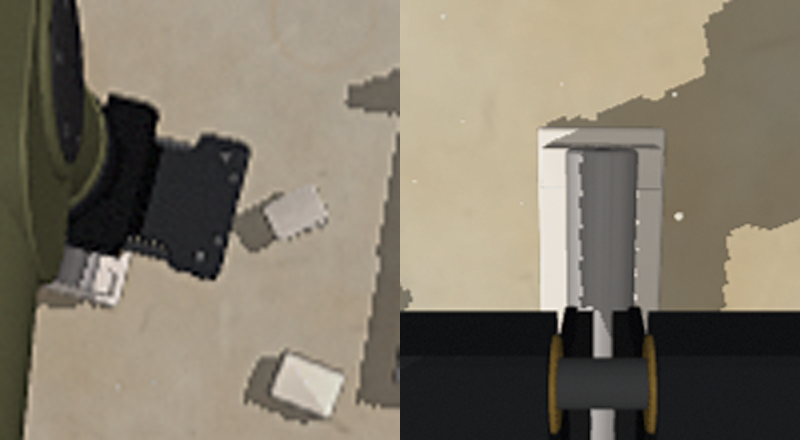

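The rod still lies centred in the cradle and the fingers look shut over it. I'll check the height from the side camera.

```bash
python3 -c "
from h import *
p=env.camera_params('side')
print([np.round(proj(p,np.array(x))) for x in ([.61,.0444,.0366],[.556,.058,.04],[.662,.030,.04])])
b,_=cam('side');to([.609,.044,.036],75.1)
save(cv2.resize(b[120:270,160:310],(600,600),interpolation=cv2.INTER_CUBIC),'s3.png')"
```

```text
[array([234., 224.]), array([257., 234.]), array([213., 213.])]
t 6.57 pos [0.6099 0.0444 0.0365] rot [179.88  -0.24  75.09] F [ 0.24 -0.88 -0.06] w 0.0021
dp(now) [-0.0007 -0.0008  0.0005] dp(target frame) [-0.0007 -0.0008  0.0005] rotvec [ 0.12 -0.24 -0.01]
```

View pics/s3.png

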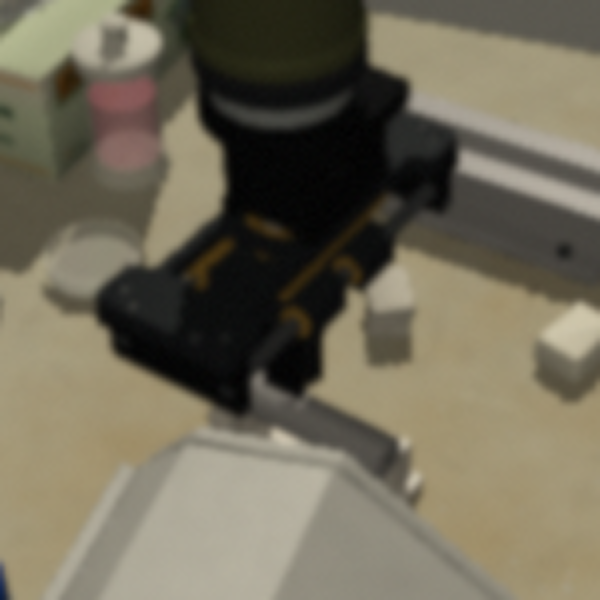

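Request:
carry_out(
  plan=[
    {"grip":1,"dp":[0,0,0.0015],"rotation":[0,0,0]},
    {"grip":1,"dp":[0,0,0],"rotation":[0,0,0]},
  ],
)

```text
time_s: 6.73
tool_pos: [0.6099, 0.0444, 0.0348]
tool_rot: [179.9, -0.2, 75.1]
force: [-0.2, 0.8, 0.8]
grip_width: 0.0004
```

```bash
python3 -c "
from h import *
o=env.get_obs();print(o['tool_pos'],o['force'],o['grip_width'],o['wrist_torque'])
for n,uv in [('side',(160+295/4,120+392/4))]:
    p=env.camera_params(n)
    for z in (.03,.0365,.045,.052,.06): print(z,ray(p,*uv,z))
w=env.camera_params('wrist')
for z in (.0365,.0555): print(z,proj(w,np.array([.6099,.0444,z])))
"
```

```text
[0.60985608 0.04441862 0.03483123] [-0.18945031  0.78652648  0.75618471] 0.0003617863111887732 [-0.01437794 -0.00096247  0.07609472]
0.03 [0.61881694 0.02213127 0.03      ]
0.0365 [0.61641032 0.02793459 0.0365    ]
0.045 [0.61326321 0.03552355 0.045     ]
0.052 [0.61067147 0.04177327 0.052     ]
0.06 [0.60770949 0.04891582 0.06      ]
0.0365 (np.float64(250.90678497030495), np.float64(213.51214608394136))
0.0555 (np.float64(251.01591792686256), np.float64(223.7503064634484))
```

Request:
carry_out(
  plan=[
    {"grip":1,"dp":[0,0,0.0015],"rotation":[0,0,0]},
    {"grip":1,"dp":[0,0,0],"rotation":[0,0,0]},
  ],
)

```text
time_s: 6.9
tool_pos: [0.6098, 0.0445, 0.0331]
tool_rot: [179.9, -0.2, 75.1]
force: [-0.6, -0.4, 0.3]
grip_width: 0.0004
```

Request:
carry_out(
  plan=[
    {"grip":1,"dp":[0,0,0.0015],"rotation":[0,0,0]},
    {"grip":1,"dp":[0,0,0],"rotation":[0,0,0]},
  ],
)

```text
time_s: 7.07
tool_pos: [0.6097, 0.0444, 0.0313]
tool_rot: [179.9, -0.2, 75.1]
force: [0.9, -0.6, -0.0]
grip_width: -0.0002
```

Request:
carry_out(
  plan=[
    {"grip":1,"dp":[0,0,0.0015],"rotation":[0,0,0]},
    {"grip":1,"dp":[0,0,0.0005],"rotation":[0,0,0]},
  ],
)

```text
time_s: 7.23
tool_pos: [0.6097, 0.0444, 0.0291]
tool_rot: [179.9, -0.2, 75.1]
force: [0.4, -0.6, -0.4]
grip_width: 0.0004
```

Request:
carry_out(
  plan=[
    {"grip":1,"dp":[0,0,0.0015],"rotation":[0,0,0]},
    {"grip":1,"dp":[0,0,0.0005],"rotation":[0,0,0]},
  ],
)

```text
time_s: 7.4
tool_pos: [0.6097, 0.0444, 0.0269]
tool_rot: [179.9, -0.2, 75.1]
force: [0.0, 0.2, 0.1]
grip_width: 0.0003
```

```bash
python3 -c "
from h import *
b,p=cam('side');to([.609,.044,.036],75.1)
save(cv2.resize(b[190:250,195:275],(800,600),interpolation=cv2.INTER_LANCZOS4),'s4.png')"
```

```text
t 7.45 pos [0.6097 0.0445 0.0269] rot [179.9   -0.23  75.09] F [-0.62  0.26  0.66] w 0.0006
dp(now) [-0.0006 -0.0006 -0.0091] dp(target frame) [-0.0006 -0.0006 -0.0091] rotvec [ 0.1  -0.23 -0.01]
```

View pics/s4.png

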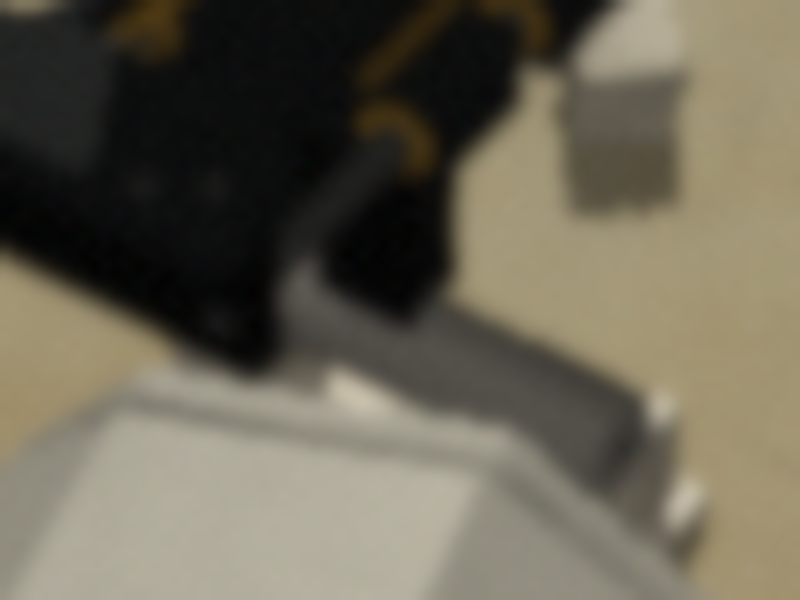

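The shut tips sit at the rod's upper surface (400,318) although the reading is z = 0.027. So I'll check whether the whole gripper or only the fingertips are offset.

```bash
python3 -c "
from h import *
p=env.camera_params('side');w=env.camera_params('wrist')
o=env.get_obs();R=Ro.from_euler('xyz',o['tool_rot'],degrees=True)
for l in ([.095,-.0375,-.07],[.095,.0375,-.07],[.095,.0,-.07],[.01,.0095,0],[.01,-.0095,0],[.01,-.0095,-.028],[.01,.0095,-.028]):
    X=o['tool_pos']+R.apply(l);u=np.array(proj(p,X));print(l,X.round(3),'side crop',((u-[195,190])*10).round(),'full',u.round(1))
print(-np.array(w['R']).T@np.array(w['t']))
im,_=cam('wrist');save(im[100:300,100:400],'w5.png')
"
```

```text
[0.095, -0.0375, -0.07] [0.598 0.146 0.097] side crop [242. 519.] full [219.2 241.9]
[0.095, 0.0375, -0.07] [0.67  0.126 0.097] side crop [-82. 350.] full [186.8 225. ]
[0.095, 0.0, -0.07] [0.634 0.136 0.097] side crop [ 77. 433.] full [202.7 233.3]
[0.01, 0.0095, 0] [0.621 0.052 0.027] side crop [326. 386.] full [227.6 228.6]
[0.01, -0.0095, 0] [0.603 0.057 0.027] side crop [401. 423.] full [235.1 232.3]
[0.01, -0.0095, -0.028] [0.603 0.056 0.055] side crop [397. 329.] full [234.7 222.9]
[0.01, 0.0095, -0.028] [0.621 0.052 0.055] side crop [320. 291.] full [227.  219.1]
[0.54223493 0.06164062 0.21531481]
```

Request:
carry_out(
  plan=[
    {"grip":1,"dp":[0,0,0.0015],"rotation":[0,0,0]},
    {"grip":1,"dp":[0,0,0.0005],"rotation":[0,0,0]},
  ],
)

```text
time_s: 7.67
tool_pos: [0.6101, 0.0445, 0.0253]
tool_rot: [179.9, -0.2, 75.1]
force: [-1.5, -0.2, 2.2]
grip_width: 0.0003
```

Request:
carry_out(
  plan=[
    {"grip":1,"dp":[0,0,0.0015],"rotation":[0,0,0]},
    {"grip":1,"dp":[0,0,0.0005],"rotation":[0,0,0]},
  ],
)

```text
time_s: 7.83
tool_pos: [0.6104, 0.0445, 0.0253]
tool_rot: [179.9, -0.3, 75.1]
force: [0.4, -0.1, 0.3]
grip_width: 0.0004
```

Request:
carry_out(
  plan=[
    {"grip":1,"dp":[0,0,0.0015],"rotation":[0,0,0]},
    {"grip":1,"dp":[0,0,0.0005],"rotation":[0,0,0]},
  ],
)

```text
time_s: 8.0
tool_pos: [0.6108, 0.0445, 0.0253]
tool_rot: [179.8, -0.3, 75.1]
force: [-1.0, 0.0, 1.5]
grip_width: 0.0003
```

Contact comes at reading z = 0.0253, with the rod's top at 0.052. The real tips are therefore about 27 mm higher than the reading, so I'll lift, open and regrasp lower.

Request:
carry_out(
  plan=[
    {"grip":1,"dp":[0,0,-0.008],"rotation":[0,0,0]},
    {"grip":0.5,"dp":[0,0,0],"rotation":[0,0,0]},
    {"grip":0.5,"dp":[0,0,0],"rotation":[0,0,0]},
    {"grip":0.5,"dp":[0,0,0],"rotation":[0,0,0]},
    {"grip":0.5,"dp":[0,0,0],"rotation":[0,0,0]},
    {"grip":0.5,"dp":[0,0,0],"rotation":[0,0,0]},
    {"grip":0.5,"dp":[0,0,0],"rotation":[0,0,0]},
    {"grip":0.5,"dp":[0,0,0],"rotation":[0,0,0]},
  ],
)

```text
time_s: 8.67
tool_pos: [0.6107, 0.0445, 0.0329]
tool_rot: [179.8, -0.3, 75.1]
force: [-0.1, 0.8, -0.1]
grip_width: 0.0383
```

```bash
python3 -c "
from h import *
to([.609,.044,.0095],75.1)"
```

```text
t 8.67 pos [0.6107 0.0445 0.0329] rot [179.83  -0.32  75.08] F [-0.1   0.77 -0.09] w 0.0383
dp(now) [-0.0011 -0.0016  0.0234] dp(target frame) [-0.0009 -0.0015  0.0234] rotvec [ 0.17 -0.32 -0.02]
```

Request:
carry_out(
  plan=[
    {"grip":0.5,"dp":[-0.001,-0.0015,0.003],"rotation":[0.2,-0.3,0]},
    {"grip":0.5,"dp":[0,0,0.004],"rotation":[0,0,0]},
    {"grip":0.5,"dp":[0,0,0.003],"rotation":[0,0,0]},
    {"grip":0.5,"dp":[0,0,0],"rotation":[0,0,0]},
  ],
)

```text
time_s: 9.0
tool_pos: [0.6085, 0.044, 0.0215]
tool_rot: [-179.9, 0.0, 75.1]
force: [-0.5, -0.8, 0.6]
grip_width: 0.0429
```

Request:
carry_out(
  plan=[
    {"grip":0.5,"dp":[0,0,0.004],"rotation":[0,0,0]},
    {"grip":0.5,"dp":[0,0,0.004],"rotation":[0,0,0]},
    {"grip":0.5,"dp":[0,0,0.003],"rotation":[0,0,0]},
    {"grip":0.5,"dp":[0,0,0],"rotation":[0,0,0]},
  ],
)

```text
time_s: 9.33
tool_pos: [0.608, 0.0439, 0.0087]
tool_rot: [-179.9, 0.1, 75.1]
force: [-0.8, 0.2, -0.3]
grip_width: 0.0437
```

Request:
carry_out(
  plan=[
    {"grip":0.7,"dp":[0,0,0],"rotation":[0,0,0]},
    {"grip":1,"dp":[0,0,0],"rotation":[0,0,0]},
    {"grip":1,"dp":[0,0,0],"rotation":[0,0,0]},
    {"grip":1,"dp":[0,0,0],"rotation":[0,0,0]},
    {"grip":1,"dp":[0,0,0],"rotation":[0,0,0]},
    {"grip":1,"dp":[0,0,0],"rotation":[0,0,0]},
    {"grip":1,"dp":[0,0,0],"rotation":[0,0,0]},
    {"grip":1,"dp":[0,0,0],"rotation":[0,0,0]},
  ],
  force=40,
)

```text
time_s: 10.0
tool_pos: [0.6081, 0.0441, 0.0085]
tool_rot: [-179.9, 0.0, 75.1]
force: [-0.6, 0.7, -0.4]
grip_width: 0.0226
```

Request:
carry_out(
  plan=[
    {"grip":1,"dp":[0,0,0],"rotation":[0,0,0]},
    {"grip":1,"dp":[0,0,0],"rotation":[0,0,0]},
    {"grip":1,"dp":[0,0,0],"rotation":[0,0,0]},
  ],
)

```text
time_s: 10.25
tool_pos: [0.6081, 0.0441, 0.0085]
tool_rot: [-179.9, 0.0, 75.1]
force: [-0.1, 0.5, -0.3]
grip_width: 0.0229
```

Request:
carry_out(
  plan=[
    {"grip":1,"dp":[0,0,-0.003],"rotation":[0,0,0]},
    {"grip":1,"dp":[0,0,-0.004],"rotation":[0,0,0]},
    {"grip":1,"dp":[0,0,-0.005],"rotation":[0,0,0]},
    {"grip":1,"dp":[0,0,-0.008],"rotation":[0,0,0]},
    {"grip":1,"dp":[0,0,0],"rotation":[0,0,0]},
    {"grip":1,"dp":[0,0,0],"rotation":[0,0,0]},
  ],
)

```text
time_s: 10.75
tool_pos: [0.6046, 0.0434, 0.0274]
tool_rot: [-179.5, 0.2, 75.1]
force: [-0.4, -0.2, -5.7]
grip_width: 0.0231
```

```bash
python3 -c "
from h import *
to([.563,-.201,.1],78.2)
im,p=cam('wrist');save(cv2.resize(im[60:320,130:400],None,fx=2.3,fy=2.3,interpolation=cv2.INTER_CUBIC),'w6.png')
to([.563,-.201,.1],78.2);o=env.get_obs();print(o['wrist_torque'])"
```

```text
t 10.75 pos [0.6046 0.0434 0.0274] rot [-179.49    0.24   75.08] F [-0.37 -0.21 -5.69] w 0.0231
dp(now) [-0.2471  0.0221 -0.0718] dp(target frame) [-0.2477  0.0093 -0.0726] rotvec [-0.51  0.23 -3.12]
t 10.8 pos [0.605  0.0434 0.0276] rot [-179.53    0.23   75.08] F [ 0.44 -0.45 -4.21] w 0.0231
dp(now) [-0.2472  0.0218 -0.0716] dp(target frame) [-0.2478  0.0089 -0.0724] rotvec [-0.47  0.21 -3.12]
[-0.01335174  0.01250485 -0.04446982]
```

Request:
carry_out(
  plan=[
    {"grip":1,"dp":[0,0,-0.012],"rotation":[-0.4,0.2,0]},
    {"grip":1,"dp":[0,0,-0.015],"rotation":[0,0,0]},
    {"grip":1,"dp":[0,0,-0.015],"rotation":[0,0,0]},
    {"grip":1,"dp":[0,0,-0.015],"rotation":[0,0,0]},
    {"grip":1,"dp":[0,0,-0.01],"rotation":[0,0,0]},
    {"grip":1,"dp":[0,0,0],"rotation":[0,0,0]},
  ],
)

```text
time_s: 11.3
tool_pos: [0.6035, 0.0429, 0.099]
tool_rot: [-179.9, 0.1, 75.0]
force: [0.3, -0.6, -4.3]
grip_width: 0.0233
```

Request:
carry_out(
  plan=[
    {"grip":1,"dp":[-0.015,0.001,0],"rotation":[0,0,-0.4]},
    {"grip":1,"dp":[-0.025,0.001,0],"rotation":[0,0,-0.4]},
    {"grip":1,"dp":[-0.03,0.001,0],"rotation":[0,0,-0.4]},
    {"grip":1,"dp":[-0.03,0.001,0],"rotation":[0,0,-0.4]},
    {"grip":1,"dp":[-0.03,0.001,0],"rotation":[0,0,-0.4]},
    {"grip":1,"dp":[-0.03,0.001,0],"rotation":[0,0,-0.4]},
    {"grip":1,"dp":[-0.03,0.001,0],"rotation":[0,0,-0.4]},
    {"grip":1,"dp":[-0.02,0.001,0],"rotation":[0,0,-0.3]},
  ],
)

```text
time_s: 11.97
tool_pos: [0.5623, -0.1604, 0.0969]
tool_rot: [-179.9, -0.3, 79.2]
force: [-0.7, -1.3, -3.7]
grip_width: 0.0229
```

Request:
carry_out(
  plan=[
    {"grip":1,"dp":[-0.01,0,0],"rotation":[0,0,0]},
    {"grip":1,"dp":[0,0,0],"rotation":[0,0,0]},
    {"grip":1,"dp":[0,0,0],"rotation":[0,0,0]},
  ],
)

```text
time_s: 12.22
tool_pos: [0.5574, -0.1773, 0.0959]
tool_rot: [-179.8, -0.2, 78.6]
force: [0.5, 1.5, -4.0]
grip_width: 0.0223
```

```bash
python3 -c "
from h import *
im,p=cam('wrist');t,pt=cam('top');to([.563,-.201,.1],78.2)
save(cv2.resize(im[60:320,130:400],None,fx=2.3,fy=2.3,interpolation=cv2.INTER_CUBIC),'w7.png');save(t,'t7.png')
import json;json.dump({k:np.array(v).tolist() for k,v in p.items()},open('Pw7.json','w'))"
```

```text
t 12.32 pos [ 0.5578 -0.1762  0.096 ] rot [-179.8    -0.18   78.78] F [-0.21 -0.27 -4.67] w 0.0232
dp(now) [-0.0233  0.0099 -0.0041] dp(target frame) [-0.0232  0.0102 -0.004 ] rotvec [-0.2  -0.17  0.58]
```

View pics/w7.png

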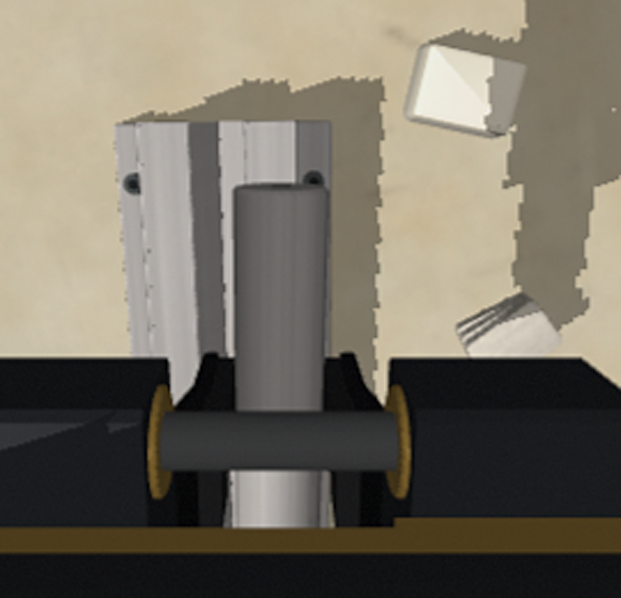

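The groove's dark flank runs from 189–219 at y=122 to 198–225 at y=330. The held rod's near end is at (283,188), running to (279,400).

```bash
python3 -c "
from h import *
import json
p=json.load(open('Pw7.json'))
q=lambda x,y,z:ray(p,130+x/2.3,60+y/2.3,z)
ang=lambda a,b:np.degrees(np.arctan2(*(b-a)[1::-1])).round(2)
for n,a,b,z in [('VL',(189.5,122),(198.5,330),.0395),('apex',(219.5,122),(225.5,330),.029),('VR',(247,122),(252,122),.0395),('rod',(283,190),(279,400),.1275),('blockL',(137,122),(150,355),.0395),('blockR',(294,122),(294.1,122),.0395)]:
    A,B=q(*a,z),q(*b,z);print(n,A.round(4),B.round(4),ang(A,B))
to([.563,-.201,.1],78.2)
"
```

```text
VL [ 0.4824 -0.196   0.0395] [ 0.5623 -0.2112  0.0395] -10.78
apex [ 0.4843 -0.1859  0.029 ] [ 0.5677 -0.202   0.029 ] -10.94
VR [ 0.4866 -0.175   0.0395] [ 0.4869 -0.1731  0.0395] 78.7
rod [ 0.5053 -0.1659  0.1275] [ 0.5598 -0.1778  0.1275] -12.29
blockL [ 0.4785 -0.2151  0.0395] [ 0.5689 -0.2331  0.0395] -11.24
blockR [ 0.49   -0.1578  0.0395] [ 0.49   -0.1578  0.0395] 78.7
t 12.32 pos [ 0.5578 -0.1762  0.096 ] rot [-179.8    -0.18   78.78] F [-0.21 -0.27 -4.67] w 0.0232
dp(now) [-0.0233  0.0099 -0.0041] dp(target frame) [-0.0232  0.0102 -0.004 ] rotvec [-0.2  -0.17  0.58]
```

```bash
python3 -c "
from h import *
to([.562,-.2008,.04],79.2)"
```

```text
t 12.32 pos [ 0.5578 -0.1762  0.096 ] rot [-179.8    -0.18   78.78] F [-0.21 -0.27 -4.67] w 0.0232
dp(now) [-0.0235  0.0091  0.0559] dp(target frame) [-0.0234  0.0087  0.056 ] rotvec [-0.2  -0.18 -0.42]
```

Request:
carry_out(
  plan=[
    {"grip":1,"dp":[-0.008,0.003,0],"rotation":[-0.1,0,-0.2]},
    {"grip":1,"dp":[-0.009,0.003,0.01],"rotation":[0,0,0]},
    {"grip":1,"dp":[-0.006,0.002,0.014],"rotation":[0,0,0]},
    {"grip":1,"dp":[0,0,0.014],"rotation":[0,0,0]},
    {"grip":1,"dp":[0,0,0.01],"rotation":[0,0,0]},
    {"grip":1,"dp":[0,0,0],"rotation":[0,0,0]},
    {"grip":1,"dp":[0,0,0],"rotation":[0,0,0]},
  ],
)

```text
time_s: 12.9
tool_pos: [0.564, -0.1956, 0.0411]
tool_rot: [-179.8, -0.3, 79.6]
force: [-0.1, 0.4, -4.4]
grip_width: 0.0232
```

```bash
python3 -c "
from h import *
to([.562,-.2008,.016],79.2)"
```

```text
t 12.9 pos [ 0.564  -0.1956  0.0411] rot [-179.84   -0.3    79.64] F [-0.07  0.38 -4.43] w 0.0232
dp(now) [-0.0057 -0.001   0.0251] dp(target frame) [-0.0055 -0.001   0.0251] rotvec [-0.16 -0.3   0.44]
```

Request:
carry_out(
  plan=[
    {"grip":1,"dp":[-0.005,-0.001,0.003],"rotation":[-0.1,-0.2,0.3]},
    {"grip":1,"dp":[0,0,0.005],"rotation":[0,0,0]},
    {"grip":1,"dp":[0,0,0.003],"rotation":[0,0,0]},
    {"grip":1,"dp":[0,0,0],"rotation":[0,0,0]},
  ],
)

```text
time_s: 13.23
tool_pos: [0.5624, -0.2008, 0.0294]
tool_rot: [-180.0, -0.1, 79.3]
force: [-0.2, 0.2, -5.4]
grip_width: 0.0229
```

```bash
python3 -c "
from h import *
to([.562,-.2008,.016],79.2)"
```

```text
t 13.23 pos [ 0.5624 -0.2008  0.0294] rot [-1.7998e+02 -8.0000e-02  7.9340e+01] F [-0.23  0.24 -5.44] w 0.0229
dp(now) [-0.0001 -0.0004  0.0134] dp(target frame) [-0.0001 -0.0004  0.0134] rotvec [-0.02 -0.08  0.14]
```

Request:
carry_out(
  plan=[
    {"grip":1,"dp":[0,0,0.004],"rotation":[0,0,0]},
    {"grip":1,"dp":[0,0,0.003],"rotation":[0,0,0]},
    {"grip":1,"dp":[0,0,0.001],"rotation":[0,0,0]},
    {"grip":1,"dp":[0,0,0],"rotation":[0,0,0]},
  ],
)

```text
time_s: 13.57
tool_pos: [0.5633, -0.2007, 0.0216]
tool_rot: [179.9, -0.1, 79.4]
force: [0.2, -0.8, -4.3]
grip_width: 0.0232
```

Request:
carry_out(
  plan=[
    {"grip":1,"dp":[0,0,0.002],"rotation":[0,0,0]},
    {"grip":1,"dp":[0,0,0.001],"rotation":[0,0,0]},
    {"grip":1,"dp":[0,0,0],"rotation":[0,0,0]},
  ],
)

```text
time_s: 13.82
tool_pos: [0.5637, -0.2005, 0.0186]
tool_rot: [179.9, -0.1, 79.4]
force: [0.4, -0.4, -6.0]
grip_width: 0.023
```

Request:
carry_out(
  plan=[
    {"grip":1,"dp":[0,0,0.0015],"rotation":[0,0,0]},
    {"grip":1,"dp":[0,0,0.0005],"rotation":[0,0,0]},
    {"grip":1,"dp":[0,0,0],"rotation":[0,0,0]},
  ],
)

```text
time_s: 14.07
tool_pos: [0.5639, -0.2006, 0.0165]
tool_rot: [179.8, -0.1, 79.4]
force: [-0.4, -0.1, -5.7]
grip_width: 0.0228
```

Request:
carry_out(
  plan=[
    {"grip":1,"dp":[0,0,0.001],"rotation":[0,0,0]},
    {"grip":1,"dp":[0,0,0.0005],"rotation":[0,0,0]},
    {"grip":1,"dp":[0,0,0],"rotation":[0,0,0]},
  ],
)

```text
time_s: 14.32
tool_pos: [0.564, -0.2012, 0.0153]
tool_rot: [179.8, -0.1, 79.4]
force: [-0.2, -1.0, -4.4]
grip_width: 0.0224
```

Request:
carry_out(
  plan=[
    {"grip":1,"dp":[0,0,0.001],"rotation":[0,0,0]},
    {"grip":1,"dp":[0,0,0.0005],"rotation":[0,0,0]},
    {"grip":1,"dp":[0,0,0],"rotation":[0,0,0]},
  ],
)

```text
time_s: 14.57
tool_pos: [0.5643, -0.2017, 0.0147]
tool_rot: [179.8, -0.1, 79.4]
force: [0.4, -0.5, -3.7]
grip_width: 0.0232
```

Request:
carry_out(
  plan=[
    {"grip":1,"dp":[0,0,0.001],"rotation":[0,0,0]},
    {"grip":1,"dp":[0,0,0.0005],"rotation":[0,0,0]},
    {"grip":1,"dp":[0,0,0],"rotation":[0,0,0]},
  ],
)

```text
time_s: 14.82
tool_pos: [0.5647, -0.2016, 0.0146]
tool_rot: [179.7, -0.1, 79.4]
force: [-0.0, -0.8, -3.4]
grip_width: 0.0231
```

The rod seated at reading z = 0.0146, as predicted (0.0145). I'll release it, lift off, and then push on its rear end face with shut fingers.

Request:
carry_out(
  plan=[
    {"grip":0.6,"dp":[0,0,0],"rotation":[0,0,0]},
    {"grip":0.5,"dp":[0,0,0],"rotation":[0,0,0]},
    {"grip":0.5,"dp":[0,0,0],"rotation":[0,0,0]},
    {"grip":0.5,"dp":[0,0,0],"rotation":[0,0,0]},
    {"grip":0.5,"dp":[0,0,0],"rotation":[0,0,0]},
    {"grip":0.5,"dp":[0,0,0],"rotation":[0,0,0]},
    {"grip":0.5,"dp":[0,0,-0.003],"rotation":[0,0,0]},
    {"grip":0.5,"dp":[0,0,-0.01],"rotation":[0,0,0]},
  ],
)

```text
time_s: 15.48
tool_pos: [0.5666, -0.2015, 0.0279]
tool_rot: [179.5, -0.1, 79.4]
force: [0.2, 0.3, -0.0]
grip_width: 0.0436
```

Request:
carry_out(
  plan=[
    {"grip":0.5,"dp":[0,0,-0.02],"rotation":[0,0,0]},
    {"grip":0.5,"dp":[0,0,-0.01],"rotation":[0,0,0]},
    {"grip":1,"dp":[0,-0.015,0],"rotation":[0,0,0]},
    {"grip":1,"dp":[0,-0.02,0],"rotation":[0,0,0]},
    {"grip":1,"dp":[0,-0.02,0],"rotation":[0,0,0]},
    {"grip":1,"dp":[0,-0.015,0],"rotation":[0,0,0]},
    {"grip":1,"dp":[0,0,0],"rotation":[0,0,0]},
    {"grip":1,"dp":[0,0,0],"rotation":[0,0,0]},
  ],
)

```text
time_s: 16.15
tool_pos: [0.4999, -0.1898, 0.0665]
tool_rot: [178.8, -0.1, 79.4]
force: [0.6, -0.1, -0.6]
grip_width: 0.0116
```

```bash
python3 -c "
from h import *
import json
im,p=cam('wrist');to([.4915,-.1874,.0175],78.9)
save(cv2.resize(im[0:300,106:406],(600,600),interpolation=cv2.INTER_CUBIC),'w8.png')
json.dump({k:np.array(v).tolist() for k,v in p.items()},open('Pw8.json','w'))"
```

```text
t 16.2 pos [ 0.5    -0.19    0.0665] rot [ 1.7884e+02 -7.0000e-02  7.9370e+01] F [ 0.48 -0.04  0.2 ] w 0.0076
dp(now) [ 0.0009 -0.0098  0.0488] dp(target frame) [ 0.0009 -0.0088  0.049 ] rotvec [ 1.16 -0.07  0.47]
```

Request:
carry_out(
  plan=[
    {"grip":1,"dp":[0.001,-0.007,0],"rotation":[0.7,0,0.2]},
    {"grip":1,"dp":[0,-0.005,0.01],"rotation":[0.4,0,0.2]},
    {"grip":1,"dp":[0,0,0.014],"rotation":[0,0,0]},
    {"grip":1,"dp":[0,0,0.01],"rotation":[0,0,0]},
    {"grip":1,"dp":[0,0,0],"rotation":[0,0,0]},
    {"grip":1,"dp":[0,0,0],"rotation":[0,0,0]},
  ],
)

```text
time_s: 16.7
tool_pos: [0.4906, -0.187, 0.0299]
tool_rot: [180.0, 0.0, 79.0]
force: [-0.4, -0.1, -0.1]
grip_width: 0.0004
```

```bash
python3 -c "
from h import *
to([.487,-.1865,.0165],78.9)"
```

```text
t 16.7 pos [ 0.4906 -0.187   0.0299] rot [1.7999e+02 3.0000e-02 7.8970e+01] F [-0.35 -0.13 -0.11] w 0.0004
dp(now) [-0.0001 -0.0036  0.0134] dp(target frame) [-0.0001 -0.0036  0.0134] rotvec [0.01 0.03 0.07]
```

Request:
carry_out(
  plan=[
    {"grip":1,"dp":[0,-0.002,0.004],"rotation":[0,0,0]},
    {"grip":1,"dp":[0,-0.002,0.005],"rotation":[0,0,0]},
    {"grip":1,"dp":[0,0,0.003],"rotation":[0,0,0]},
    {"grip":1,"dp":[0,0,0],"rotation":[0,0,0]},
  ],
)

```text
time_s: 17.03
tool_pos: [0.4865, -0.1864, 0.0168]
tool_rot: [-180.0, 0.1, 79.0]
force: [-0.6, 0.3, -1.1]
grip_width: 0.0003
```

```bash
python3 -c "
from h import *
to([.487,-.1865,.0165],78.9)"
```

```text
t 17.03 pos [ 0.4865 -0.1864  0.0168] rot [-1.7998e+02  6.0000e-02  7.8970e+01] F [-0.64  0.29 -1.09] w 0.0003
dp(now) [-0.      0.0005  0.0003] dp(target frame) [-0.      0.0005  0.0003] rotvec [-0.02  0.06  0.07]
```

Request:
carry_out(
  plan=[
    {"grip":1,"dp":[0,0.002,0],"rotation":[0,0,0]},
    {"grip":1,"dp":[0,0.002,0],"rotation":[0,0,0]},
    {"grip":1,"dp":[0,0.002,0],"rotation":[0,0,0]},
    {"grip":1,"dp":[0,0.002,0],"rotation":[0,0,0]},
    {"grip":1,"dp":[0,0.002,0],"rotation":[0,0,0]},
    {"grip":1,"dp":[0,0.002,0],"rotation":[0,0,0]},
    {"grip":1,"dp":[0,0.002,0],"rotation":[0,0,0]},
    {"grip":1,"dp":[0,0.002,0],"rotation":[0,0,0]},
  ],
)

```text
time_s: 17.7
tool_pos: [0.5025, -0.1895, 0.0173]
tool_rot: [-179.8, 0.0, 79.0]
force: [-2.9, 0.6, 1.7]
grip_width: 0.0005
```

Request:
carry_out(
  plan=[
    {"grip":1,"dp":[0,0.002,0],"rotation":[0,0,0]},
    {"grip":1,"dp":[0,0.002,0],"rotation":[0,0,0]},
    {"grip":1,"dp":[0,0.002,0],"rotation":[0,0,0]},
    {"grip":1,"dp":[0,0.002,0],"rotation":[0,0,0]},
  ],
)

```text
time_s: 18.03
tool_pos: [0.5094, -0.1906, 0.0167]
tool_rot: [-179.6, -0.0, 79.0]
force: [-2.2, 1.7, 1.3]
grip_width: 0.0009
```

```bash
python3 -c "
from h import *
to([.55,-.186-.1962*.0656,.0165],78.9)"
```

```text
t 18.03 pos [ 0.5094 -0.1906  0.0167] rot [-1.7963e+02 -2.0000e-02  7.8960e+01] F [-2.2   1.7   1.28] w 0.0009
dp(now) [-0.0003  0.0414 -0.0001] dp(target frame) [-0.0003  0.0414  0.0002] rotvec [-0.37 -0.02  0.06]
```

Request:
carry_out(
  plan=[
    {"grip":1,"dp":[0,0.002,0],"rotation":[-0.15,0,0]},
    {"grip":1,"dp":[0,0.002,0],"rotation":[-0.1,0,0]},
    {"grip":1,"dp":[0,0.002,0],"rotation":[-0.1,0,0]},
    {"grip":1,"dp":[0,0.002,0],"rotation":[-0.05,0,0]},
    {"grip":1,"dp":[0,0.002,0],"rotation":[-0.05,0,0]},
    {"grip":1,"dp":[0,0.002,0],"rotation":[-0.05,0,0]},
    {"grip":1,"dp":[0,0.002,0],"rotation":[-0.05,0,0]},
    {"grip":1,"dp":[0,0.002,0],"rotation":[-0.05,0,0]},
  ],
)

```text
time_s: 18.7
tool_pos: [0.5267, -0.1939, 0.0164]
tool_rot: [179.7, -0.0, 79.0]
force: [-2.6, 0.5, 0.5]
grip_width: 0.0001
```

Request:
carry_out(
  plan=[
    {"grip":1,"dp":[0,0.0015,0],"rotation":[-0.05,0,0]},
    {"grip":1,"dp":[0,0.0015,0],"rotation":[-0.05,0,0]},
    {"grip":1,"dp":[0,0.0015,0],"rotation":[-0.05,0,0]},
    {"grip":1,"dp":[0,0.0015,0],"rotation":[-0.05,0,0]},
    {"grip":1,"dp":[0,0.0015,0],"rotation":[-0.05,0,0]},
    {"grip":1,"dp":[0,0.0015,0],"rotation":[-0.05,0,0]},
  ],
)

```text
time_s: 19.2
tool_pos: [0.5366, -0.1957, 0.0163]
tool_rot: [179.4, -0.0, 79.0]
force: [-2.5, 0.6, 1.1]
grip_width: 0.0004
```

```bash
python3 -c "
from h import *
to([.55,-.186-.1962*.0656,.0165],78.9)"
```

```text
t 19.2 pos [ 0.5366 -0.1957  0.0163] rot [ 1.7941e+02 -2.0000e-02  7.8980e+01] F [-2.52  0.59  1.13] w 0.0004
dp(now) [-0.0006  0.0138 -0.    ] dp(target frame) [-0.0005  0.0138 -0.0002] rotvec [ 0.59 -0.02  0.08]
```

Request:
carry_out(
  plan=[
    {"grip":1,"dp":[0,0.001,0],"rotation":[0.15,0,0]},
    {"grip":1,"dp":[0,0.001,0],"rotation":[0.1,0,0]},
    {"grip":1,"dp":[0,0.001,0],"rotation":[0.1,0,0]},
    {"grip":1,"dp":[0,0.001,0],"rotation":[0,0,0]},
    {"grip":1,"dp":[0,0.001,0],"rotation":[0,0,0]},
  ],
)

```text
time_s: 19.62
tool_pos: [0.5421, -0.1968, 0.0164]
tool_rot: [179.8, -0.0, 79.0]
force: [-2.7, 0.3, 0.5]
grip_width: 0.0002
```

Request:
carry_out(
  plan=[
    {"grip":1,"dp":[0,0.001,0],"rotation":[0,0,0]},
    {"grip":1,"dp":[0,0.001,0],"rotation":[0,0,0]},
    {"grip":1,"dp":[0,0.001,0],"rotation":[0,0,0]},
    {"grip":1,"dp":[0,0.001,0],"rotation":[0,0,0]},
  ],
)

```text
time_s: 19.95
tool_pos: [0.5425, -0.1969, 0.0158]
tool_rot: [-179.7, -0.1, 79.0]
force: [-4.1, 1.8, 2.4]
grip_width: 0.0001
```

Request:
carry_out(
  plan=[
    {"grip":1,"dp":[0,0.0012,0],"rotation":[0,0,0]},
    {"grip":1,"dp":[0,0.0014,0],"rotation":[0,0,0]},
  ],
)

```text
time_s: 20.12
tool_pos: [0.5423, -0.1969, 0.0153]
tool_rot: [-179.4, -0.1, 78.9]
force: [-5.6, 1.7, 4.3]
grip_width: 0.0004
```

Request:
carry_out(
  plan=[
    {"grip":1,"dp":[0,0.0015,0],"rotation":[0,0,0]},
    {"grip":1,"dp":[0,0.0015,0],"rotation":[0,0,0]},
  ],
)

```text
time_s: 20.28
tool_pos: [0.5421, -0.1969, 0.0147]
tool_rot: [-179.0, -0.2, 78.9]
force: [-6.4, 2.0, 3.4]
grip_width: 0.0003
```

Request:
carry_out(
  plan=[
    {"grip":1,"dp":[0,0.0016,-0.0006],"rotation":[-0.2,0,0]},
    {"grip":1,"dp":[0,0.0017,-0.0006],"rotation":[-0.2,0,0]},
    {"grip":1,"dp":[0,0.0017,-0.0006],"rotation":[-0.2,0,0]},
  ],
)

```text
time_s: 20.53
tool_pos: [0.5422, -0.1969, 0.0147]
tool_rot: [-179.0, -0.2, 78.9]
force: [-4.5, 1.2, 2.9]
grip_width: 0.0008
```

```bash
python3 -c "
from h import *
o=env.get_obs();print(o['tool_pos'],o['tool_rot'],o['force'],o['force']@[.981,-.194,0])"
```

```text
[ 0.54219412 -0.19690007  0.01473049] [-179.02027551   -0.22898089   78.89336236] [-4.4900442   1.20936828  2.94198513] -4.639350802278242
```

Request:
carry_out(
  plan=[
    {"grip":1,"dp":[0,0.0018,-0.0012],"rotation":[-0.1,0,0]},
    {"grip":1,"dp":[0,0.0019,-0.0012],"rotation":[-0.1,0,0]},
  ],
)

```text
time_s: 20.7
tool_pos: [0.5422, -0.1969, 0.0152]
tool_rot: [-178.8, -0.3, 78.9]
force: [-5.1, 1.5, -1.5]
grip_width: 0.0001
```

Request:
carry_out(
  plan=[
    {"grip":1,"dp":[0,0.002,-0.0014],"rotation":[-0.1,0,0]},
    {"grip":1,"dp":[0,0.002,-0.0014],"rotation":[-0.1,0,0]},
  ],
)

```text
time_s: 20.87
tool_pos: [0.5421, -0.1968, 0.0156]
tool_rot: [-178.5, -0.3, 78.9]
force: [-5.8, 1.5, -2.1]
grip_width: 0.0008
```

Request:
carry_out(
  plan=[
    {"grip":1,"dp":[0,0.0022,-0.001],"rotation":[-0.1,0,0]},
    {"grip":1,"dp":[0,0.0022,-0.0008],"rotation":[-0.1,0,0]},
    {"grip":1,"dp":[0,0.0022,-0.0008],"rotation":[-0.1,0,0]},
  ],
)

```text
time_s: 21.12
tool_pos: [0.5418, -0.1968, 0.0149]
tool_rot: [-178.0, -0.3, 78.8]
force: [-8.4, 2.7, 3.6]
grip_width: 0.0002
```

Request:
carry_out(
  plan=[
    {"grip":1,"dp":[0,0.0022,-0.0008],"rotation":[-0.1,0,0]},
    {"grip":1,"dp":[0,0.0022,-0.0008],"rotation":[-0.1,0,0]},
    {"grip":1,"dp":[0,0.0022,-0.0008],"rotation":[-0.1,0,0]},
  ],
)

```text
time_s: 21.37
tool_pos: [0.5415, -0.1967, 0.0151]
tool_rot: [-177.4, -0.4, 78.8]
force: [-7.1, 2.0, 2.9]
grip_width: 0.0004
```

Request:
carry_out(
  plan=[
    {"grip":1,"dp":[0,0.0021,-0.001],"rotation":[-0.15,0,0]},
    {"grip":1,"dp":[0,0.0021,-0.001],"rotation":[-0.15,0,0]},
    {"grip":1,"dp":[0,0.0021,-0.001],"rotation":[-0.15,0,0]},
  ],
)

```text
time_s: 21.62
tool_pos: [0.5412, -0.1965, 0.0152]
tool_rot: [-177.1, -0.5, 78.7]
force: [-6.0, 0.8, 0.3]
grip_width: 0.0005
```

Request:
carry_out(
  plan=[
    {"grip":1,"dp":[0,0.0021,-0.001],"rotation":[-0.15,0,0]},
    {"grip":1,"dp":[0,0.0021,-0.001],"rotation":[-0.15,0,0]},
    {"grip":1,"dp":[0,0.0021,-0.001],"rotation":[-0.15,0,0]},
  ],
)

```text
time_s: 21.87
tool_pos: [0.541, -0.1964, 0.0153]
tool_rot: [-176.7, -0.6, 78.7]
force: [-6.4, 1.8, -0.0]
grip_width: 0.0005
```

Request:
carry_out(
  plan=[
    {"grip":1,"dp":[0,0.0021,-0.001],"rotation":[-0.15,0,0]},
    {"grip":1,"dp":[0,0.0021,-0.001],"rotation":[-0.15,0,0]},
    {"grip":1,"dp":[0,0.0021,-0.001],"rotation":[-0.15,0,0]},
  ],
)

```text
time_s: 22.12
tool_pos: [0.5408, -0.1964, 0.0154]
tool_rot: [-176.4, -0.6, 78.7]
force: [-6.9, 2.7, 0.8]
grip_width: 0.0006
```

```bash
python3 -c "
from h import *
import json
print(json.load(open('P.json'))['top']['cx'])
im,p=cam('top');t,_=cam('side');to([.55,-.186-.1962*.0656,.0165],78.9)
a=cv2.resize(im[130:250,260:360],(400,480),interpolation=cv2.INTER_CUBIC)
b=cv2.resize(t[120:190,220:320],(400,280),interpolation=cv2.INTER_CUBIC)
save(cv2.hconcat([a,cv2.copyMakeBorder(b,0,200,0,0,cv2.BORDER_CONSTANT)]),'e1.png')"
```

```text
257.53583931251984
t 22.22 pos [ 0.5408 -0.1964  0.0154] rot [-176.35   -0.61   78.65] F [-7.57  2.22  0.75] w 0.0008
dp(now) [-0.0006  0.0094 -0.0017] dp(target frame) [-0.0007  0.0095 -0.0011] rotvec [-3.65 -0.62 -0.23]
```

Request:
carry_out(
  plan=[
    {"grip":1,"dp":[0,-0.001,0],"rotation":[0,0,0]},
    {"grip":1,"dp":[0,-0.003,0],"rotation":[0,0,0]},
    {"grip":1,"dp":[0,-0.006,-0.001],"rotation":[0,0,0]},
    {"grip":1,"dp":[0,-0.01,-0.002],"rotation":[0,0,0]},
    {"grip":1,"dp":[0,-0.01,-0.005],"rotation":[-1,0,0]},
    {"grip":1,"dp":[0,0,-0.02],"rotation":[-1,0,0]},
    {"grip":1,"dp":[0,0,-0.03],"rotation":[-1,0,0]},
    {"grip":1,"dp":[0,0,-0.03],"rotation":[0,0,0]},
  ],
)

```text
time_s: 22.88
tool_pos: [0.5101, -0.1911, 0.1034]
tool_rot: [-179.5, -0.5, 78.6]
force: [0.6, -0.2, 1.0]
grip_width: 0.0005
```

Request:
carry_out(
  plan=[
    {"grip":1,"dp":[0,-0.01,-0.03],"rotation":[0,0,0]},
    {"grip":1,"dp":[0,-0.02,-0.03],"rotation":[0,0,0]},
    {"grip":1,"dp":[0,-0.02,-0.01],"rotation":[0,0,0]},
    {"grip":1,"dp":[0,0,0],"rotation":[0,0,0]},
    {"grip":1,"dp":[0,0,0],"rotation":[0,0,0]},
  ],
)

```text
time_s: 23.3
tool_pos: [0.463, -0.1836, 0.1869]
tool_rot: [179.2, -0.6, 78.6]
force: [0.1, 0.7, 0.6]
grip_width: 0.0007
```

```bash
python3 -c "
from h import *
im,p=cam('top');t,_=cam('side');to([.5,-.19,.15],78.9)
a=cv2.resize(im[135:255,250:350],(500,600),interpolation=cv2.INTER_CUBIC)
b=cv2.resize(t[115:195,225:325],(300,240),interpolation=cv2.INTER_CUBIC)
save(cv2.hconcat([a,cv2.copyMakeBorder(b,0,360,0,0,cv2.BORDER_CONSTANT)]),'e2.png')"
```

```text
t 23.4 pos [ 0.4627 -0.1838  0.1857] rot [179.36  -0.6   78.56] F [-0.22 -0.45 -0.72] w 0.0006
dp(now) [0.0009 0.0374 0.0361] dp(target frame) [0.0011 0.0378 0.0357] rotvec [ 0.64 -0.59 -0.35]
```

View pics/e2.png

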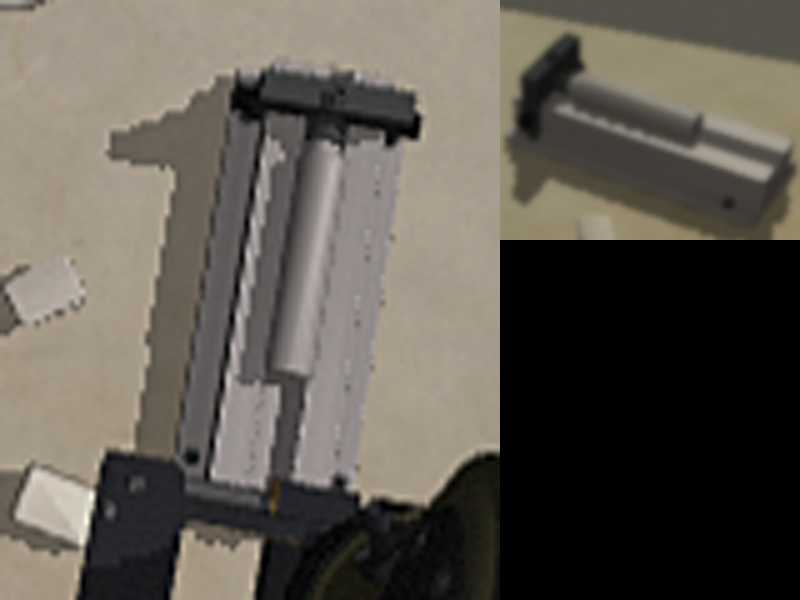

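The rod lies straight in the groove with its end on the button at (322,135). The moulds and wax stand where they were and the gripper is clear, so I'm handing it in.

```bash
python3 -c "
from h import *
print(env.sign_off())"
```

```text
the job is handed in; nothing more can be done
None
```

I laid the steel spindle in the V-groove with an estimated 41–46 mm to go. I then pushed its rear end until it stalled against the button, held it there, and handed in at about 23.4 s of the 66 s. No verdict was reported.

**Push on the stop:** sliding took about 2.6 N. Against the button the axial push was about 5 to 9 N, and roughly 6 to 8 N over the last 0.75 s. That puts about 3.5 to 5 N on the stop. This is an estimate, since the contact force isn't measured directly. At the peak the push was 8.8 N in total before taking off friction, so the 10 N limit should hold.

**Final check:** the last pictures show the spindle straight in the groove with its end at the button and the gripper clear of it. The moulds and wax look unmoved. The jar wasn't in the last crops, but the arm never went near it.

**What disagreed:** the real fingertips were about 27 mm higher than the tool position readings said. The first grasp closed on nothing above the rod. I touched the rod's top with shut fingers to find the offset and used it afterwards. The rod then seated within 0.1 mm of the predicted height.

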